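# Reach a glass seed jar out from under the low staging

### The job

The amber glass jar has slid under the low staging, where a hand does not fit: take the reacher by its pistol grip and trigger, slide its open jaws in around the jar, and squeeze the trigger until the jaws hold the jar firmly, but gently enough not to crack the glass. Draw the jar out in the jaws until it stands upright on the open bench, well clear of the staging, then let it go and leave the reacher lying flat on the bench, not touching it. Do not disturb the two clay pots beside the jar, and do not touch the jar with the robot itself.

Things in the scene. Friction and masses are not known exactly. Their poses are not given: they have to be found in the camera images.
- reacher: Pick-up reacher, 430 mm long, 0.25 kg, lying on its side. Origin: on the bench under the middle of the hold (grip and trigger). x: along the shaft, towards the jaws; y: across, towards the shaft, whose axis is at y 50, z 16 mm (16 mm tube); z up. Grip: black bar 26 (x) x 78 (y) x 30 mm high, back face at x -33, square to x. Housing around the shaft: y 33 to 67, 31 mm high.
- trigger (a joint): Bowed black lever in front of the grip, 20 mm high, hinged at x 17, y 50. 0 rad: at rest, 66 mm from back of grip to its front at y 0. Squeezed towards the grip: jaws close, at 0.31 pads 52 mm apart, stop at 0.44 (45 mm over grip and trigger). At y 0 the spring alone takes 7 N at first, 11 N at the end; each jaw presses with about half of what is felt beyond that.
- jaw_l: Left jaw (+y side of the shaft): steel strip with a ribbed rubber pad 44 long, 5 thick, 20 mm high. Origin: its hinge in the head, reacher x 270, y 64, z 16 mm; fully open it reaches x 360 and 54 mm out from the shaft line. Once a jaw bears on something, 1 mm more squeeze at the trigger adds about 5 N to each jaw.
- jaw_r: Right jaw (-y side of the shaft, hinge at reacher y 36), the mirror of the left one. The pads stand 83 mm apart at rest, about 75 mm with the reacher held lightly at 62 mm over grip and trigger.
- hold (a point): Point on the reacher, x 0, y 0, z 22 mm: between grip and trigger, where fingers from above take both, closing along the shaft. Squeezing with both fingers alike moves the whole reacher towards +x by half of the change of opening.
- mouth (a point): Point on the reacher, x 335, y 50, z 16 mm: midway between the middles of the two jaw pads, where the jar should be when they close.
- staging: Low steel staging, fixed, 260 deep (x), 380 wide (y), open underneath to 80 mm above the bench, bar top at 102 mm with a tray and two pots on its back half. Origin: on the bench under its middle; x points inward from its open front, whose edge is at x -130 mm. 22 mm square legs at the corners; timber back board, its face at x 118.
- jar: Amber hexagonal jar of thin glass with a round steel lid, 48 mm over flats, 55 mm over corners, 62 mm tall, about 0.36 kg, upright under the staging, turned anyhow, so the jaws may meet flats or corners. Origin: centre of its underside; x points to a corner. It slips with less than about 3 N from each jaw; the glass cracks if a jaw presses with over 15 N.
- pot_a: Small clay pot standing under the staging on its +y side, 58 mm over the rim and 58 mm tall, 40 mm at the foot. Origin: centre of its underside. To be left where it is.
- pot_b: The same kind of clay pot under the staging on its -y side.

How it is judged:
By the outcome, as a careful person would: the job done as asked, in the order asked, and still so for the second after the job is handed in, with the robot touching nothing.
It also fails if it takes over 72 s, if anything falls off the work surface, if the arm or the gripper's body presses on something with over 40 N, if the wrist force passes 120 N, or if a joint passes its speed limit or range.

### The arm

A 7-joint arm with a two-finger parallel gripper is mounted at the origin on the work surface. World frame = base frame: x ahead of the robot, y to its left, z up, the work surface at z = 0. Lengths are in m, angles in degrees, forces in N, time in s.
With the tool pointing down it reaches from about 0.425 to 0.825 m from the base axis. Payload 3.6 kg.
Tool frame: the origin (TCP) lies midway between the tips of the shut fingers; the grasp point (between the pads) lies behind it (tcp_to_grasp is the z of the grasp point in the tool frame, in m); z points along the fingers, x is the direction in which the jaws open and shut, and the axes are right-handed (so a half turn about z gives the same grasp; the last joint's range is limited). The gripper opens to 93 mm and grips with 3 to 60 N. Pads are 15 mm wide; open, the fingers measure 128 mm over their backs; the gripper's body (75 mm by 188 mm) begins 65 mm behind the grasp point.
Start: joints at [69.07, 35.231, -0.722, 81.555, 0.464, 63.22, -2.315], TCP at [0.216, -0.613, 0.219] pointing down, gripper open.
Joint ranges: [-178.69, 178.69], [-17.37, 117.87], [-77.05, 75.6], [15.02, 138.74], [-78.02, 258.01], [0.78, 113.62], [-162.83, 162.83]. Speed limits (degrees/s): [159.86, 159.86, 180, 180, 180, 180, 180].

### API

Orientations are given as [roll, pitch, yaw] about the fixed x, y, z axes, in that order (R = Rz(yaw) Ry(pitch) Rx(roll)).
In Python, from cell import * gives the robot as it stands.
- The arm moves only by the tool apply_moves, never from a script. Its argument "series" is a list of rows, each a list of 5 numbers: the shift along the tool's x, y, z in mm, then the turn about the tool's z in rad, then the opening, from 0 (shut) to 1 (fully open). In form: [[x, y, z, twist, gripper], ...]. A call has exactly 10 rows; each row shifts and turns the pose as measured when the row begins, along the tool's axes as they then stand; what a row does not reach is not made up. A row lasts 1/12 s, in which the tool goes at most 41.7 mm and 7.16 degrees, less where a joint would pass 70% of its speed; a pose out of reach is approached as far as the arm can. A call with a gripper value outside its range is refused whole. The fingers move at their own pace and stop on an object; "squeeze" is the grip in N (left out, the last holds). Time passes only in rows, so rows that do not move let the fingers close, or fill a call up. It gives the time, the measured TCP pose, the force and the opening at its end, in the units of the state.
- state(): the state, without advancing time (a new reading comes with each control period).
- read_camera(name): name is "scene" or "top" or "wrist"; returns (picture, depth): 384x512x3 uint8, blue, green, red; 384x512 float32, m along the optical axis (not along the pixel's ray), 0 where there is no reading.
- calibration(name): a dict with "fx", "fy", "cx", "cy" (pixels), "R" (3x3) and "t" (3): a world point X has camera coordinates R X + t; the wrist camera has in their place "mount" (4x4, takes a point from camera to tool coordinates, whose origin is the TCP and whose axes are the tool frame's). Camera axes: x right, y down, z forward; pixel columns grow to the right and rows downward; lengths in m; the calibration is good to about 2 mm. A picture is of the moment at which its call begins: read the wrist's pose just before it. calibration takes no time and is no camera call.
- sign_off(): hands the job in, once; it reports no verdict.
The state is a dict: "clock": time; "q": joint angles; "joint_vel": joint speeds; "joint_torque": joint torques, N m; "position": TCP position; "eef_rot": TCP orientation; "wrist_force": force on the tool from outside, world axes, zero at the start; "moment": the same for the moment, N m; "finger_gap": finger opening in m.
Only numpy, scipy, OpenCV 4.12 (cv2) and the standard library are available. Lean on these libraries where they do the work, as an engineer would, in place of code of your own. Each camera call takes 0.05 s, during which the arm holds its last target. There are 200 camera calls.

## Working session

There is one attempt and no reset: what is moved stays moved. The work goes in short steps, Python scripts to look and compute and a tool call to move; the robot and the scene stay as the last step left them, time stands still between calls to the robot, and variables do not carry over. Pictures are saved under pics/ and viewed, about 8 in all and at most 12, crops included, and the job is handed in when it is done.

Besides the shell and the picture viewer there is one more tool, called after "Request:" as a command line: name --pt "numbers of a row" for each row, then --argument value for the rest. apply_moves: Moves the arm, as the interface text tells. Its arguments: {"type":"object","properties":{"series":{"type":"array","items":{"type":"array","items":{"type":"number"}}},"squeeze":{"type":"number"}},"required":["series"]}

```bash
ls; mkdir -p pics
python3 - <<'E'
from cell import *
import cv2,numpy as np
s=state(); print(s)
ims=[]
for n in ("scene","top"):
    c=calibration(n); p,d=read_camera(n); np.savez(f"{n}0.npz",p=p,d=d); print(n,c); cv2.imwrite(f"pics/{n}0.png",p)
print(calibration("wrist"))
try: print(tcp_to_grasp)
except Exception as e: print(e)
E
```

```text
pics
{'clock': 0.0, 'q': array([69.06887756, 35.28871829, -0.72339289, 81.63946564,  0.46648428,
       63.21906555, -2.3141951 ]), 'joint_vel': array([-0.02534727, -0.0079698 , -0.04730018,  0.03365226, -0.08227377,
       -0.09760406, -0.05222298]), 'joint_torque': array([-9.55540236e-05, -4.58938479e+01,  2.09055324e-01, -1.65745032e+01,
       -6.10364741e-02,  2.04217178e-02,  2.21851978e-04]), 'position': array([ 0.21578487, -0.61231051,  0.21749792]), 'eef_rot': array([ 1.79996150e+02,  1.44284273e-01, -7.05813533e+01]), 'wrist_force': array([ 0.56498334,  0.80721568, -0.37064113]), 'moment': array([-0.00237689,  0.00170358,  0.03561727]), 'finger_gap': 0.09275601792378392}
scene {'fx': 454.1294647688607, 'fy': 454.1294647688607, 'cx': 254.16007191797925, 'cy': 189.11829945826764, 'R': array([[-0.83900102,  0.54372167,  0.02107223],
       [ 0.29625541,  0.4889408 , -0.82046915],
       [-0.45640993, -0.68213169, -0.57130232]]), 't': array([ 0.42467714, -0.12327571,  1.38681102])}
top {'fx': 368.43450452421354, 'fy': 368.43450452421354, 'cx': 256.92442249259693, 'cy': 191.1565469568818, 'R': array([[-4.47617863e-04, -9.99582590e-01,  2.88867776e-02],
       [-9.97326380e-01, -1.66465396e-03, -7.30569621e-02],
       [ 7.30745539e-02, -2.88422469e-02, -9.96909341e-01]]), 't': array([-0.00860112,  0.52657502,  0.86690709])}
{'fx': 345.94926257677594, 'fy': 345.94926257677594, 'cx': 250.5676249936574, 'cy': 194.34664657305945, 'mount': array([[ 9.99999556e-01,  4.49826591e-04, -8.27714405e-04,
         6.09405351e-04],
       [-2.06748612e-04,  9.62006606e-01,  2.73026094e-01,
        -7.44990089e-02],
       [ 9.19081122e-04, -2.73025802e-01,  9.62006272e-01,
        -1.65123318e-01],
       [ 0.00000000e+00,  0.00000000e+00,  0.00000000e+00,
         1.00000000e+00]])}
-0.0188
```

```bash
sleep 1; python3 -c "import cell;print([x for x in dir(cell) if not x.startswith('__')])"
```

```text
['Unreachable', 'calibration', 'read_camera', 'sign_off', 'state', 'tcp_to_grasp']
```

View pics/scene0.png

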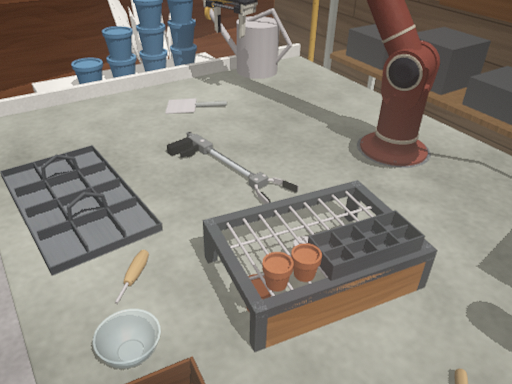

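View pics/top0.png

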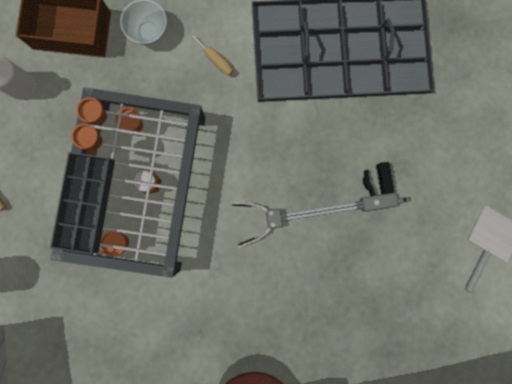

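The scene view shows the reacher, about (165-295,135-190), lying with its jaws towards the staging. In the top view the hold is near (378,182), the head near (275,217), the jar lid near (148,181), and the pots near (130,119) and (114,243). The open front of the staging faces right (-y).

```bash
cat > h.py <<'E'
from cell import *
import cv2,numpy as np
def ray(n,u,v,T=None):
    c=calibration(n); d=np.array([(u-c['cx'])/c['fx'],(v-c['cy'])/c['fy'],1.])
    if n=='wrist': M=T@c['mount']; return M[:3,3],M[:3,:3]@d
    R,t=c['R'],c['t']; return -R.T@t,R.T@d
def plane(n,u,v,z,T=None):
    o,d=ray(n,u,v,T); return o+d*(z-o[2])/d[2]
def cloud(n,dep,T=None):
    v,u=np.mgrid[:384,:512]; c=calibration(n)
    P=np.stack([(u-c['cx'])/c['fx']*dep,(v-c['cy'])/c['fy']*dep,dep],-1)
    if n=='wrist': M=T@c['mount']; return P@M[:3,:3].T+M[:3,3]
    return (P-c['t'])@c['R']
def tool():
    from scipy.spatial.transform import Rotation as Ro
    s=state(); T=np.eye(4); T[:3,:3]=Ro.from_euler('xyz',s['eef_rot'],degrees=True).as_matrix(); T[:3,3]=s['position']; return T
E
python3 - <<'E'
from h import *
f=np.load('top0.npz');p,d=f['p'],f['d']; W=cloud('top',d)
z=W[...,2]*1000
print('z bench',z[300,300],z[150,300],'bad frac',(d==0).mean())
np.set_printoptions(precision=4,suppress=True)
# shaft: high points between u 285..358
for u in (292,305,320,335,350,378,395):
    col=W[190:230,u]; k=np.argmax(col[:,2]); m=col[:,2]>0.010
    print(u,190+np.where(m)[0],col[m].mean(0) if m.any() else '')
hsv=cv2.cvtColor(p,cv2.COLOR_BGR2HSV)
o=(((hsv[...,0]<14)&(hsv[...,1]>110)&(hsv[...,2]>60))*255).astype('uint8'); o[:,200:]=0;o[:85]=0
n,l,st,ce=cv2.connectedComponentsWithStats(o)
for i in range(1,n):
    if st[i,4]>30: print(st[i],ce[i],np.median(W[l==i],0))
# staging front bar
for v in (120,180,250):
    for u in (160,170,180,190,200): print(v,u,W[v,u])
c=cv2.resize(p[80:285,45:290],None,fx=3.2,fy=3,interpolation=cv2.INTER_CUBIC); 
c=cv2.resize(p[85:280,50:250],None,fx=3,fy=3,interpolation=cv2.INTER_CUBIC);cv2.imwrite('pics/c1.png',c)
E
```

```text
z bench -1.974337126283596 2.2241274418020622 bad frac 0.004069010416666667
292 [213 214 215 216 217 218] [ 0.4681 -0.0918  0.0249]
305 [211 212 213 214 215 216] [ 0.4728 -0.123   0.0251]
320 [208 209 210 211 212 213 214 220] [ 0.4767 -0.1373  0.1334]
335 [206 207 208 209 210 211 212] [ 0.4837 -0.1958  0.0228]
350 [204 205 206 207 208 209] [ 0.4896 -0.2318  0.0242]
378 [195 196 197 198 199 200 201 202 203 204 205 206 207 208 209] [ 0.5002 -0.2979  0.0302]
395 [194 195 196 197 198 199 200 201 202 203 204 205 206] [ 0.5019 -0.3113  0.0984]
[  72   98   35   55 1202] [ 88.3794 123.7995] [0.6582 0.3439 0.1456]
[123 106  16   9  89] [129.4831 110.2584] [0.712  0.2912 0.0521]
[120 117  22  14 238] [130.437  123.4748] [0.6815 0.2877 0.0494]
[100 232  29  14 304] [114.3125 238.7204] [0.4147 0.3168 0.0496]
[ 99 247  25  10 147] [110.6259 251.2721] [0.3875 0.3247 0.0499]
120 160 [0.6776 0.2076 0.0991]
120 170 [0.7034 0.2057 0.0036]
120 180 [ 0.7046  0.1819 -0.0002]
120 190 [0.6767 0.141  0.1041]
120 200 [0.6887 0.1248 0.0601]
180 160 [0.5535 0.2248 0.0146]
180 170 [0.5548 0.2036 0.0019]
180 180 [0.5442 0.1606 0.1055]
180 190 [0.5547 0.1546 0.0039]
180 200 [0.5548 0.1303 0.0038]
250 160 [ 0.3852  0.2253 -0.0009]
250 170 [0.394  0.1801 0.1031]
250 180 [0.3853 0.1768 0.0018]
250 190 [0.3853 0.1527 0.0023]
250 200 [ 0.3849  0.1292 -0.0014]
```

View pics/c1.png

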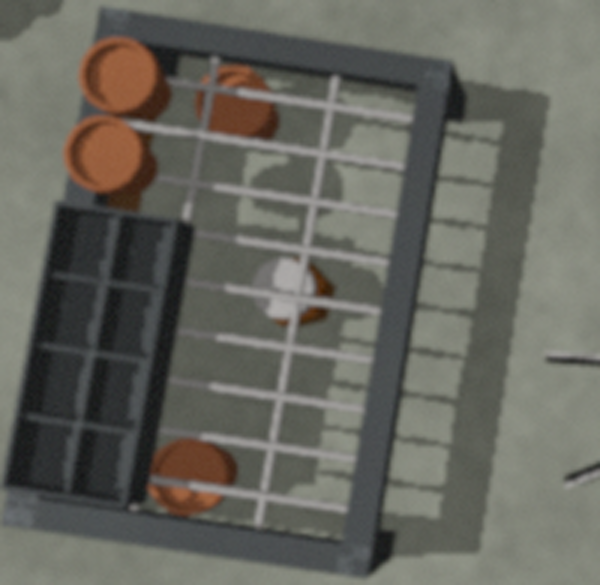

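The crop shows the jar lid at about crop (287,291), pot_a at (237,103), pot_b at (193,477), and the outer edge of the front bar running from (455,62) to (370,570). I'll fit these precisely using depth.

Run:
```python
from h import *
np.set_printoptions(precision=4,suppress=True)
f=np.load('top0.npz');p,d=f['p'],f['d']; W=cloud('top',d); z=W[...,2]
hsv=cv2.cvtColor(p,cv2.COLOR_BGR2HSV)
# staging top
m=np.zeros(z.shape,bool); m[85:280,50:210]=1
dark=(hsv[...,2]<110)
b=m&(z>0.095)&(z<0.11)&dark
P=np.array([plane('top',u,v,0.102)[:2] for v,u in np.argwhere(b)],np.float32)
r=cv2.minAreaRect(P); print('staging',r); B=cv2.boxPoints(r); print(B)
# front outer edge line: per row max u
bar=[]
for v in range(115,265):
    us=np.where(b[v])[0]
    if len(us): bar.append(plane('top',us.max()+.5,v,0.102)[:2])
bar=np.array(bar,np.float32); L=cv2.fitLine(bar,cv2.DIST_HUBER,0,.01,.01).ravel(); print('front line',L,'yaw inward(deg)',np.degrees(np.arctan2(L[1],L[0])))
# lid
o,lab,st,ce=None,None,None,None
w=np.zeros(z.shape,bool); w[160:205,128:165]=1
lid=w&(z>0.054)&(z<0.072)
ys,xs=np.where(lid); print('lid px',xs.min(),xs.max(),ys.min(),ys.max(),lid.sum())
c,rad=cv2.minEnclosingCircle(np.array([plane('top',u,v,0.062)[:2] for v,u in zip(ys,xs)],np.float32)); print('lid',c,rad,'centroid',plane('top',xs.mean(),ys.mean(),.062))
am=w&(hsv[...,0]<25)&(hsv[...,1]>90)
ys,xs=np.where(am); print('amber px',xs.min(),xs.max(),ys.min(),ys.max())
for n,(a,bb,e,g) in dict(a=(100,135,113,147),b=(225,262,90,135)).items():
    q=np.zeros(z.shape,bool); q[a:bb,e:g]=1; q&=(z>0.050)&(z<0.066)&(hsv[...,1]>80)
    ys,xs=np.where(q); X=np.array([plane('top',u,v,.058)[:2] for v,u in zip(ys,xs)],np.float32)
    print('pot',n,cv2.minEnclosingCircle(X),X.mean(0),len(X))
# reacher shaft
s=[]
for u in range(286,356):
    col=W[198:225,u]; k=(col[:,2]>.012)&(col[:,2]<.036); 
    if k.sum()>3: s.append(plane('top',u,198+np.where(k)[0].mean(),.02)[:2])
s=np.array(s,np.float32); L=cv2.fitLine(s,cv2.DIST_HUBER,0,.01,.01).ravel(); print('shaft',L,len(s),np.degrees(np.arctan2(-L[1],-L[0])))
# black grip/trigger
g=(hsv[...,2]<60); g[:, :355]=0; g[:,405:]=0; g[:155]=0;g[215:]=0
n,l,st,ce=cv2.connectedComponentsWithStats(g.astype('uint8'))
for i in range(1,n):
    if st[i,4]>15:
        zz=.03
        X=np.array([plane('top',u,v,zz)[:2] for v,u in np.argwhere(l==i)],np.float32); print(st[i],cv2.minAreaRect(X))
jaw=(hsv[...,2]<60); jaw[:, :220]=0; jaw[:,275:]=0; jaw[:195]=0;jaw[250:]=0
n,l,st,ce=cv2.connectedComponentsWithStats(jaw.astype('uint8'))
for i in range(1,n):
    if st[i,4]>15: print(st[i],plane('top',*ce[i],.024))
c=cv2.resize(p[150:260,220:420],None,fx=4,fy=4,interpolation=cv2.INTER_CUBIC); cv2.imwrite('pics/c2.png',c)
```

```text
Traceback (most recent call last):
  File "h.py", line 8, in plane
    o,d=ray(n,u,v,T); return o+d*(z-o[2])/d[2]
        ~~~^^^^^^^^^
  File "h.py", line 4, in ray
    c=calibration(n); d=np.array([(u-c['cx'])/c['fx'],(v-c['cy'])/c['fy'],1.])
ValueError: time passes only in moves, steps and waits
```

```bash
sed -i 's/^def ray/from functools import lru_cache\ncalibration=lru_cache(None)(calibration)\ndef ray/' h.py
cat > m1.py <<'E'
from h import *
np.set_printoptions(precision=4,suppress=True)
f=np.load('top0.npz');p,d=f['p'],f['d']; W=cloud('top',d); z=W[...,2]
hsv=cv2.cvtColor(p,cv2.COLOR_BGR2HSV)
def pts(m,h): return np.array([plane('top',u,v,h)[:2] for v,u in np.argwhere(m)],np.float32)
def win(a,b,e,g):
    q=np.zeros(z.shape,bool); q[a:b,e:g]=1; return q
b=win(85,280,50,210)&(z>0.095)&(z<0.11)&(hsv[...,2]<110)
r=cv2.minAreaRect(pts(b,.102)); print('staging',r); print(cv2.boxPoints(r))
bar=np.array([plane('top',np.where(b[v])[0].max()+.5,v,0.102)[:2] for v in range(115,265)],np.float32)
L=cv2.fitLine(bar,cv2.DIST_HUBER,0,.01,.01).ravel(); print('front line',L,np.degrees(np.arctan2(L[1],L[0])))
lid=win(160,205,128,165)&(z>0.054)&(z<0.072)
ys,xs=np.where(lid); print('lid px',xs.min(),xs.max(),ys.min(),ys.max(),lid.sum())
X=pts(lid,.062); print('lid',cv2.minEnclosingCircle(X),X.mean(0))
for n,w in dict(a=(100,135,113,147),b=(225,262,90,135)).items():
    X=pts(win(*w)&(z>0.050)&(z<0.066)&(hsv[...,1]>80),.058)
    print('pot',n,cv2.minEnclosingCircle(X),X.mean(0),len(X))
s=[]
for u in range(286,356):
    k=(W[198:225,u,2]>.012)&(W[198:225,u,2]<.036)
    if k.sum()>3: s.append(plane('top',u,198+np.where(k)[0].mean(),.02)[:2])
L=cv2.fitLine(np.array(s,np.float32),cv2.DIST_HUBER,0,.01,.01).ravel(); print('shaft',L,np.degrees(np.arctan2(L[1],L[0])))
for w,h in (((155,215,355,405),.03),((195,250,220,275),.024)):
    n,l,st,ce=cv2.connectedComponentsWithStats((win(*w)&(hsv[...,2]<60)).astype('uint8'))
    for i in range(1,n):
        if st[i,4]>12: print(st[i],cv2.minAreaRect(pts(l==i,h)))
cv2.imwrite('pics/c2.png',cv2.resize(p[150:260,220:420],None,fx=4,fy=4,interpolation=cv2.INTER_CUBIC))
E
python3 m1.py
```

```text
staging ((0.5424387454986572, 0.27588891983032227), (0.26190125942230225, 0.37994909286499023), 81.44148254394531)
[[0.3351 0.1747]
 [0.7108 0.1181]
 [0.7498 0.3771]
 [0.3741 0.4337]]
front line [ 0.9889 -0.1483  0.5247  0.1467] -8.530174
lid px 134 154 171 191 244
lid ((0.545680820941925, 0.25030046701431274), 0.02360835298895836) [0.547  0.2521]
pot a ((0.6894341707229614, 0.29176920652389526), 0.029989859089255333) [0.6904 0.2883] 175
pot b ((0.40395426750183105, 0.318098783493042), 0.030631525442004204) [0.4061 0.318 ] 229
shaft [ 0.1547 -0.988   0.4789 -0.1614] -81.101715
[376 162  18  32 410] ((0.5585365891456604, -0.3161092698574066), (0.07448574155569077, 0.03309227153658867), 9.856496810913086)
[363 170  12  26 158] ((0.5456991791725159, -0.27320700883865356), (0.06225233152508736, 0.02009182795882225), 15.553336143493652)
```

View pics/c2.png

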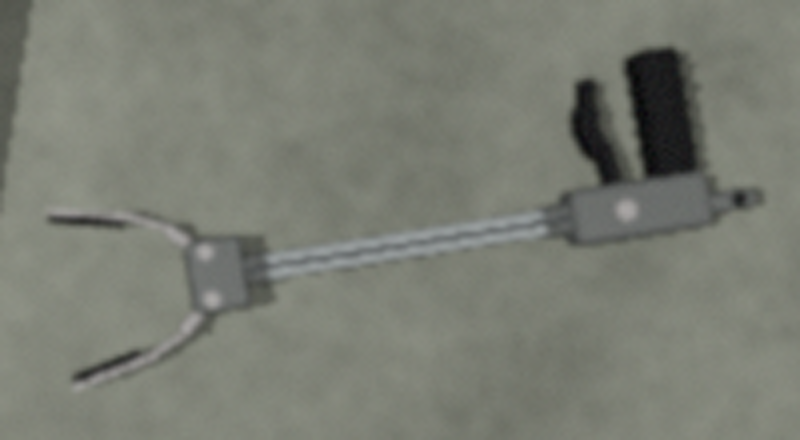

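The reacher's jaws are at the left of this crop. The housing pin is at crop (627,210), the jaw hinge pins are at (205,252) and (212,300), the grip is at (662,112) and the trigger at (590,125). The fitted staging measures 262 x 380 mm, which matches the spec. Next I move over the hold and measure with the wrist camera.

Request:
apply_moves --pt "-17 -38 0 0 1" --pt "-17 -38 0 0 1" --pt "-17 -38 0 0 1" --pt "-17 -38 0 0 1" --pt "-17 -38 0 0 1" --pt "-17 -38 0 0 1" --pt "-17 -38 0 0 1" --pt "-17 -38 0 0 1" --pt "-17 -38 0 0 1" --pt "-17 -38 0 0 1"

```text
clock: 0.93
position: [0.5097, -0.3337, 0.2084]
eef_rot: [179.1, 0.5, -72.3]
wrist_force: [0.2, -0.7, 0.9]
finger_gap: 0.0929
```

```bash
cat >> h.py <<'E'
def rel(x,y,z,yaw):
    """remaining move in the present tool axes (mm), and twist (rad)"""
    T=tool(); s=state(); d=T[:3,:3].T@(np.array([x,y,z])-T[:3,3])*1000
    tw=-((yaw-s['eef_rot'][2]+180)%360-180)
    print('t',round(s['clock'],2),'pos',s['position'].round(4),'rpy',s['eef_rot'].round(2),'gap',round(s['finger_gap'],4),'F',s['wrist_force'].round(1),'| to go mm',d.round(1),'twist rad',round(np.radians(tw),3))
E
python3 -c "
from h import *
rel(.551,-.299,.215,-81.1)"
```

```text
t 0.93 pos [ 0.5097 -0.3337  0.2084] rpy [179.08   0.45 -72.25] gap 0.0929 F [ 0.2 -0.7  0.9] | to go mm [-20.5 -49.8  -7.3] twist rad 0.154
```

Request:
apply_moves --pt "-8 -20 -3 0 1" --pt "-8 -20 -3 0 1" --pt "-3 -8 -1 0 1" --pt "0 0 0 0.04 1" --pt "0 0 0 0.04 1" --pt "0 0 0 0.04 1" --pt "0 0 0 0.03 1" --pt "0 0 0 0 1" --pt "0 0 0 0 1" --pt "0 0 0 0 1"

```text
clock: 1.77
position: [0.5553, -0.2868, 0.2092]
eef_rot: [178.7, 1.0, -80.1]
wrist_force: [-0.0, 0.1, 0.2]
finger_gap: 0.0929
```

Run:
```python
from h import *
np.set_printoptions(precision=4,suppress=True)
rel(.551,-.299,.215,-81.1)
T=tool(); p,d=read_camera('wrist'); np.savez('w1.npz',p=p,d=d,T=T); cv2.imwrite('pics/w1.png',p)
W=cloud('wrist',d,T); print('bench z check',W[350,100],W[30,250])
for u,v in ((376.75,202.5),(271.3,213),(273,225)): print(plane('top',u,v,.031))
```

```text
t 1.77 pos [ 0.5553 -0.2868  0.2092] rpy [178.71   0.98 -80.12] gap 0.0929 F [-0.   0.1  0.2] | to go mm [11.2  6.5 -5.9] twist rad 0.017
bench z check [ 0.5461 -0.2419  0.2829] [ 0.6853 -0.2605 -0.0002]
[ 0.499  -0.2946  0.031 ]
[ 0.474 -0.042  0.031]
[ 0.4457 -0.0459  0.031 ]
```

View pics/w1.png

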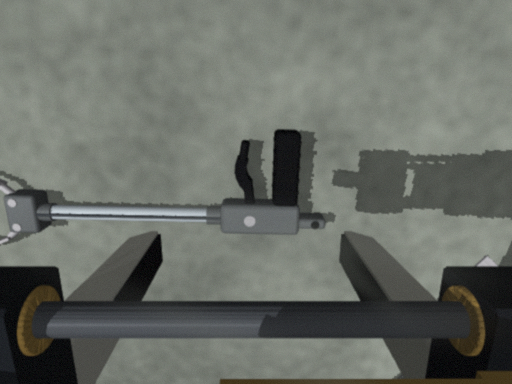

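The wrist view shows the grip bar at about (286,165), the trigger at (243,170), the shaft along v≈213 and the pin at (250,221).

Run:
```python
from h import *
np.set_printoptions(precision=4,suppress=True)
f=np.load('w1.npz');p,d,T=f['p'],f['d'],f['T']; W=cloud('wrist',d,T); z=W[...,2]
s=[]
for u in range(60,200):
    k=np.where((z[195:232,u]>.012)&(z[195:232,u]<.035))[0]
    if len(k)>4: s.append(plane('wrist',u,195+k.mean(),.02,T)[:2])
L=cv2.fitLine(np.array(s,np.float32),cv2.DIST_HUBER,0,.01,.01).ravel()
x=L[:2]*np.sign(L[1]); y=np.array([-x[1],x[0]]); print('yaw',np.degrees(np.arctan2(x[1],x[0])),'shaft y',L[2:]@y,len(s))
def q(m,h): 
    X=np.array([plane('wrist',u,v,h,T)[:2] for v,u in np.argwhere(m)]); a=X@x; b=X@y; print('x %.4f..%.4f y %.4f..%.4f'%(*np.percentile(a,[1,99]),*np.percentile(b,[1,99])),len(X))
m=np.zeros(z.shape,bool); m[125:196,268:306]=1; print('grip');q(m&(z>.024)&(z<.036),.030)
m=np.zeros(z.shape,bool); m[135:185,230:260]=1; print('trig');q(m&(z>.02)&(z<.036),.026)
for u,v,n in ((250,221,'pin(17)'),(13,203,'jr(270,36)'),(16,227,'jl(270,64)')):
    P=plane('wrist',u,v,.031,T)[:2]; print(n,P@x,P@y)
```

```text
yaw 99.03815 shaft y -0.44874212 140
grip
x -0.4166..-0.3913 y -0.5406..-0.4761 1635
trig
x -0.3676..-0.3520 y -0.5295..-0.4859 466
pin(17) -0.36824532268482146 -0.4467878237904065
jr(270,36) -0.11792299477372947 -0.46164092460982814
jl(270,64) -0.11601172709827497 -0.4343007862028679
```

Pin, hinges and grip agree to within about 2 mm on the hold at (0.552,-0.3015), with the reacher at yaw 99.0. I align above it, then descend.

```bash
python3 -c "
from h import *
rel(.5522,-.3015,.06,-80.96)"
```

```text
t 1.82 pos [ 0.5552 -0.287   0.2091] rpy [178.7    0.97 -80.13] gap 0.0931 F [-0.4  0.5  0.4] | to go mm [ 16.3   2.1 149. ] twist rad 0.014
```

Request:
apply_moves --pt "8 1 20 0.007 1" --pt "8 1 20 0.007 1" --pt "0 0 25 0 1" --pt "0 0 25 0 1" --pt "0 0 25 0 1" --pt "0 0 20 0 1" --pt "0 0 10 0 1" --pt "0 0 0 0 1" --pt "0 0 0 0 1" --pt "0 0 0 0 1"

```text
clock: 2.65
position: [0.5538, -0.3074, 0.0619]
eef_rot: [179.1, 0.6, -81.0]
wrist_force: [-0.3, 0.9, -0.2]
finger_gap: 0.093
```

```bash
python3 -c "
from h import *
rel(.5522,-.3015,.004,-80.96)"
```

```text
t 2.65 pos [ 0.5538 -0.3074  0.0619] rpy [179.09   0.6  -81.02] gap 0.093 F [-0.3  0.9 -0.2] | to go mm [-5.4 -0.2 58. ] twist rad -0.001
```

Request:
apply_moves --pt "-5 0 4 0 1" --pt "-1 0 8 0 1" --pt "0 0 10 0 1" --pt "0 0 10 0 1" --pt "0 0 8 0 1" --pt "0 0 5 0 1" --pt "0 0 5 0 1" --pt "0 0 3 0 1" --pt "0 0 1 0 1" --pt "0 0 0 0 1"

```text
clock: 3.48
position: [0.555, -0.3016, 0.0064]
eef_rot: [179.5, 0.3, -81.0]
wrist_force: [0.1, -0.8, -0.3]
finger_gap: 0.093
```

```bash
python3 -c "
from h import *
rel(.5522,-.3015,.004,-80.96)"
```

```text
t 3.48 pos [ 0.555  -0.3016  0.0064] rpy [179.47   0.34 -80.97] gap 0.093 F [ 0.1 -0.8 -0.3] | to go mm [-0.5  2.8  2.4] twist rad -0.0
```

Request:
apply_moves --pt "0 2 1 0 1" --pt "0 1 1 0 0.85" --pt "0 0 0 0 0.75" --pt "0 0 0 0 0.7" --pt "0 0 0 0 0.667" --pt "0 0 0 0 0.667" --pt "0 0 0 0 0.667" --pt "0 0 0 0 0.667" --pt "0 0 0 0 0.667" --pt "0 0 0 0 0.667" --squeeze 15

```text
clock: 4.32
position: [0.5526, -0.3027, 0.0053]
eef_rot: [179.6, 0.3, -81.1]
wrist_force: [-0.4, -0.5, 0.0]
finger_gap: 0.0621
```

```bash
python3 -c "
from h import *
rel(.5522,-.3015,.004,-80.96)
p,d=read_camera('top');np.savez('top1.npz',p=p,d=d)"
```

```text
t 4.32 pos [ 0.5526 -0.3027  0.0053] rpy [179.61   0.25 -81.08] gap 0.0621 F [-0.4 -0.5  0. ] | to go mm [-1.3  0.2  1.3] twist rad -0.002
```

Held lightly at 62.1 mm. Before swinging the reacher sideways I squeeze the empty trigger to its stop, which stiffens the hold. I then turn to about yaw 85.

Request:
apply_moves --pt "0 0 0 0 0.42" --pt "0 0 0 0 0.42" --pt "0 0 0 0 0.42" --pt "0 0 0 0 0.42" --pt "0 0 0 0.04 0.42" --pt "0 0 0 0.05 0.42" --pt "0 0 0 0.05 0.42" --pt "0 0 0 0.05 0.42" --pt "0 0 0 0.05 0.42" --pt "0 0 0 0 0.42" --squeeze 30

```text
clock: 5.2
position: [0.5508, -0.3025, 0.0052]
eef_rot: [179.3, 0.2, -95.1]
wrist_force: [0.7, 0.5, -1.0]
finger_gap: 0.0438
```

```bash
cat > m2.py <<'E'
from h import *
import sys
np.set_printoptions(precision=4,suppress=True)
def reacher(tag):
    """shaft line and jaw-hinge pins from the top camera"""
    p,d=read_camera('top'); np.savez(f'{tag}.npz',p=p,d=d); cv2.imwrite(f'pics/{tag}.png',p)
    W=cloud('top',d); T=tool(); c=T[:2,3]; rx=-T[:2,0]/np.linalg.norm(T[:2,0]); ry=np.array([-rx[1],rx[0]])
    a=(W[...,:2]-c)@rx; b=(W[...,:2]-c)@ry
    m=(a>.08)&(a<.235)&(abs(b-.05)<.025)&(W[...,2]>.012)&(W[...,2]<.034)
    X=np.array([plane('top',u,v,.022)[:2] for v,u in np.argwhere(m)]); A=(X-c)@rx; B=(X-c)@ry
    L=cv2.fitLine(np.c_[A,B].astype(np.float32),cv2.DIST_HUBER,0,.01,.01).ravel()
    k=L[1]/L[0]; print('n',len(A),'shaft in tool: slope deg',np.degrees(np.arctan(k)).round(2),'y at x=0',(L[3]-k*L[2]).round(4),'y at mouth .337',(L[3]+k*(.337-L[2])).round(4))
reacher(sys.argv[1]); rel(.548,-.296,.004,-95)
E
python3 m2.py t2
```

```text
n 423 shaft in tool: slope deg 2.23 y at x=0 0.0525 y at mouth .337 0.0657
t 5.25 pos [ 0.551  -0.3024  0.0052] rpy [179.34   0.17 -95.  ] gap 0.0434 F [ 0.9 -0.1 -1.2] | to go mm [-6.1  3.5  1.3] twist rad -0.0
```

Request:
apply_moves --pt "0 0 0 0 0.5" --pt "0 0 0 0 0.55" --pt "0 0 0 0 0.6" --pt "0 0 0 0 0.64" --pt "0 0 0 0 0.667" --pt "0 0 0 0 0.667" --pt "0 0 0 0 0.667" --pt "0 0 0 0 0.667" --pt "0 0 0 0 0.667" --pt "0 0 0 0 0.667" --squeeze 20

```text
clock: 6.08
position: [0.5513, -0.2997, 0.0053]
eef_rot: [179.3, 0.4, -94.6]
wrist_force: [1.0, 1.7, -0.1]
finger_gap: 0.0627
```

```bash
python3 m2.py t3
python3 - <<'E'
from h import *
p=cv2.imread('pics/t3.png'); cv2.imwrite('pics/c3.png',cv2.resize(p[110:260,90:410],None,fx=2.5,fy=2.5,interpolation=cv2.INTER_CUBIC))
E
```

```text
n 425 shaft in tool: slope deg 0.78 y at x=0 0.0516 y at mouth .337 0.0561
t 6.13 pos [ 0.5512 -0.2997  0.0053] rpy [179.29   0.38 -94.59] gap 0.0625 F [-0.6  0.8 -0.6] | to go mm [-3.4  3.5  1.3] twist rad 0.007
```

View pics/c3.png

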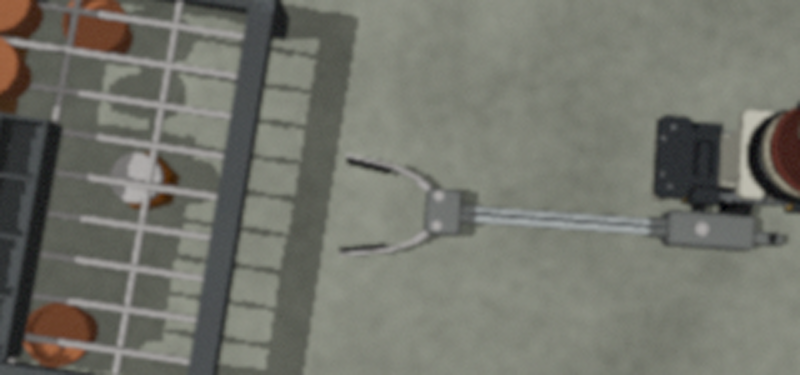

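The jaws are open and aimed at the jar, with the lid at crop (138,180) and the jaw tips at (345,160) and (340,248). There is about 205 mm to go along the shaft and -7 mm across.

Request:
apply_moves --pt "-12 -0.7 0 0 0.667" --pt "-12 -0.7 0 0 0.667" --pt "-12 -0.7 0 0 0.667" --pt "-12 -0.7 0 0 0.667" --pt "-12 -0.7 0 0 0.667" --pt "-12 -0.7 0 0 0.667" --pt "-12 -0.7 0 0 0.667" --pt "-12 -0.7 0 0 0.667" --pt "-12 -0.7 0 0 0.667" --pt "0 0 0 0 0.667"

```text
clock: 6.97
position: [0.5676, -0.18, 0.0053]
eef_rot: [179.3, 0.4, -94.4]
wrist_force: [0.2, 1.6, -1.8]
finger_gap: 0.0623
```

```bash
sed -i 's/^reacher(sys.*/reacher(sys.argv[1]); rel(.5656,-.0943,.004,-94.59)/' m2.py; python3 m2.py t4
```

```text
n 428 shaft in tool: slope deg 0.64 y at x=0 0.0517 y at mouth .337 0.0555
t 7.02 pos [ 0.5674 -0.1813  0.0053] rpy [179.28   0.31 -94.5 ] gap 0.0623 F [ 0.6  1.  -1.9] | to go mm [-86.6   8.6   1.8] twist rad 0.002
```

Request:
apply_moves --pt "-9 0 0 0 0.667" --pt "-9 0 0 0 0.667" --pt "-9 0 0 0 0.667" --pt "-9 0 0 0 0.667" --pt "-9 0 0 0 0.667" --pt "-9 0 0 0 0.667" --pt "-9 0 0 0 0.667" --pt "-9 0 0 0 0.667" --pt "0 0 0 0 0.667" --pt "0 0 0 0 0.667"

```text
clock: 7.85
position: [0.5735, -0.1044, 0.0055]
eef_rot: [179.3, 0.2, -94.7]
wrist_force: [-0.4, -1.5, -0.9]
finger_gap: 0.0625
```

```bash
sed -i 's/^reacher(sys.*/reacher(sys.argv[1]); rel(.5743,-.0963,.004,-94.59)/' m2.py; python3 m2.py t5;  python3 - <<'E'
from h import *
p=cv2.imread('pics/t5.png'); cv2.imwrite('pics/c5.png',cv2.resize(p[130:240,80:280],None,fx=4,fy=4,interpolation=cv2.INTER_CUBIC))
E
```

```text
n 432 shaft in tool: slope deg 0.6 y at x=0 0.0517 y at mouth .337 0.0552
t 7.9 pos [ 0.5735 -0.104   0.0054] rpy [179.3    0.21 -94.68] gap 0.0624 F [ 0.5 -0.4 -1.2] | to go mm [-7.8 -0.2  1.5] twist rad -0.002
```

View pics/c5.png

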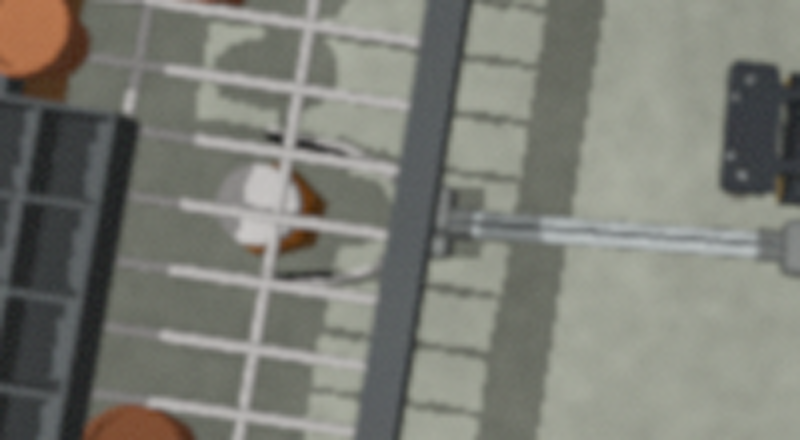

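The jaws straddle the jar evenly: upper pad at v≈137, lower at v≈275, jar at about (283,208). I go 9 mm further, then close with limited force.

Request:
apply_moves --pt "-3 0 0 0 0.667" --pt "-3 0 0 0 0.667" --pt "-3 0 0 0 0.667" --pt "0 0 0 0 0.64" --pt "0 0 0 0 0.62" --pt "0 0 0 0 0.6" --pt "0 0 0 0 0.58" --pt "0 0 0 0 0.58" --pt "0 0 0 0 0.58" --pt "0 0 0 0 0.58" --squeeze 20

```text
clock: 8.73
position: [0.5756, -0.098, 0.0058]
eef_rot: [179.5, 0.1, -95.2]
wrist_force: [1.1, 1.0, -2.1]
finger_gap: 0.0543
```

```bash
python3 m2.py t6
```

```text
n 433 shaft in tool: slope deg 2.05 y at x=0 0.052 y at mouth .337 0.0641
t 8.78 pos [ 0.5756 -0.098   0.0058] rpy [179.52   0.1  -95.22] gap 0.0543 F [ 1.8 -0.8 -2.7] | to go mm [-1.6  1.4  1.9] twist rad -0.011
```

Request:
apply_moves --pt "0 0 0 0 0.57" --pt "0 0 0 0 0.56" --pt "0 0 0 0 0.55" --pt "0 0 0 0 0.545" --pt "0 0 0 0 0.54" --pt "0 0 0 0 0.535" --pt "0 0 0 0 0.53" --pt "0 0 0 0 0.525" --pt "0 0 0 0 0.52" --pt "0 0 0 0 0.515" --squeeze 23

```text
clock: 9.62
position: [0.5767, -0.0993, 0.0062]
eef_rot: [179.7, 0.0, -95.4]
wrist_force: [0.9, -1.0, -1.5]
finger_gap: 0.051
```

```bash
python3 m2.py t7
```

```text
n 428 shaft in tool: slope deg 2.16 y at x=0 0.0526 y at mouth .337 0.0653
t 9.67 pos [ 0.5766 -0.0993  0.0062] rpy [179.67   0.05 -95.43] gap 0.051 F [-0.3 -0.4 -2.1] | to go mm [-2.8  2.6  2.2] twist rad -0.015
```

Finger gap stopped at 51.0 mm against a 47.9 mm command, so the jaws bear on the jar. I let it settle, then check.

Request:
apply_moves --pt "0 0 0 0 0.5" --pt "0 0 0 0 0.48" --pt "0 0 0 0 0.48" --pt "0 0 0 0 0.48" --pt "0 0 0 0 0.48" --pt "3 0 0 0 0.48" --pt "3 0 0 0 0.48" --pt "3 0 0 0 0.48" --pt "3 0 0 0 0.48" --pt "0 0 0 0 0.48"

```text
clock: 10.5
position: [0.5742, -0.1079, 0.0055]
eef_rot: [179.4, 0.3, -95.1]
wrist_force: [0.9, 0.5, -0.9]
finger_gap: 0.0511
```

```bash
python3 m2.py t8;  python3 - <<'E'
from h import *
p=cv2.imread('pics/t8.png'); cv2.imwrite('pics/c8.png',cv2.resize(p[130:240,80:280],None,fx=4,fy=4,interpolation=cv2.INTER_CUBIC))
E
```

```text
n 432 shaft in tool: slope deg 2.26 y at x=0 0.0527 y at mouth .337 0.066
t 10.55 pos [ 0.5743 -0.1079  0.0055] rpy [179.44   0.31 -95.11] gap 0.0512 F [-0.1  0.  -1.4] | to go mm [-11.5   1.    1.6] twist rad -0.009
```

View pics/c8.png

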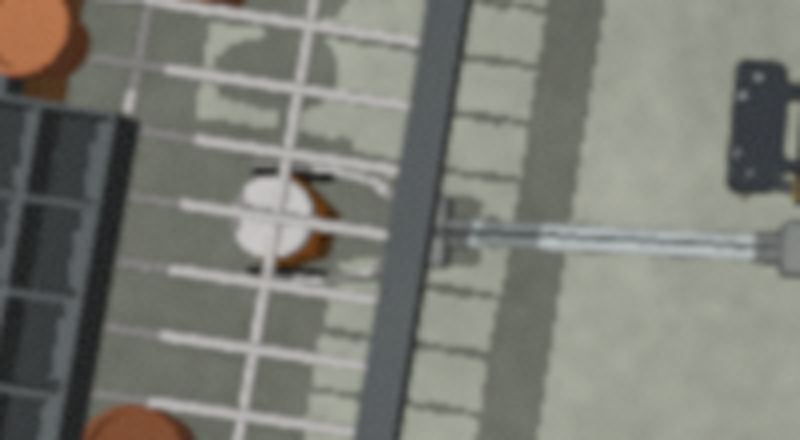

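The jar moved with the jaws: the lid went from (262,208) to (275,217), with a pad on each side. Drawing out.

Request:
apply_moves --pt "4 0 0 0 0.48" --pt "8 0 0 0 0.48" --pt "12 0 0 0 0.48" --pt "12 0 0 0 0.48" --pt "12 0 0 0 0.48" --pt "12 0 0 0 0.48" --pt "12 0 0 0 0.48" --pt "12 0 0 0 0.48" --pt "8 0 0 0 0.48" --pt "4 0 0 0 0.48"

```text
clock: 11.38
position: [0.5638, -0.2125, 0.0052]
eef_rot: [179.3, 0.4, -94.9]
wrist_force: [-0.6, 3.0, 1.1]
finger_gap: 0.0512
```

```bash
python3 m2.py t9
```

```text
n 429 shaft in tool: slope deg 2.44 y at x=0 0.0524 y at mouth .337 0.0667
t 11.43 pos [ 0.5635 -0.2139  0.0052] rpy [179.31   0.32 -95.02] gap 0.0513 F [-0.1  0.4 -0.7] | to go mm [-118.1   -0.5    1.8] twist rad -0.007
```

Request:
apply_moves --pt "4 0 0 0 0.48" --pt "8 0 0 0 0.48" --pt "14 0 0 0 0.48" --pt "15 0 0 0 0.48" --pt "15 0 0 0 0.48" --pt "15 0 0 0 0.48" --pt "15 0 0 0 0.48" --pt "14 0 0 0 0.48" --pt "10 0 0 0 0.48" --pt "5 0 0 0 0.48"

```text
clock: 12.27
position: [0.5558, -0.3325, 0.0053]
eef_rot: [179.4, 0.7, -94.5]
wrist_force: [0.6, 4.7, 4.8]
finger_gap: 0.051
```

```bash
python3 m2.py t10
cat > m3.py <<'E'
from h import *
import sys
f=np.load(sys.argv[1]+'.npz'); p,d=f['p'],f['d']; W=cloud('top',d); z=W[...,2]
m=(z>.054)&(z<.072)&(W[...,1]<.12)&(W[...,1]>-.15)&(abs(W[...,0]-.53)<.12)
n,l,st,ce=cv2.connectedComponentsWithStats(m.astype('uint8'))
i=1+np.argmax(st[1:,4]); X=np.array([plane('top',u,v,.062)[:2] for v,u in np.argwhere(l==i)],np.float32)
c,r=cv2.minEnclosingCircle(X); sx=np.array([.149,.989])@(np.array(c)-[.5424,.2759])
print('lid',np.round(c,4),'r',round(r,4),'top z',np.median(z[l==i]).round(4),'staging x',sx.round(4),'area',st[i,4])
cv2.imwrite('pics/c_'+sys.argv[1]+'.png',cv2.resize(p[110:260,90:410],None,fx=2.5,fy=2.5,interpolation=cv2.INTER_CUBIC))
E
python3 m3.py t10
```

```text
n 417 shaft in tool: slope deg 2.52 y at x=0 0.0521 y at mouth .337 0.0669
t 12.32 pos [ 0.5554 -0.3342  0.0053] rpy [179.44   0.54 -94.62] gap 0.0512 F [ 0.3 -0.5  1.5] | to go mm [-238.6    0.2    3.6] twist rad -0.001
lid [0.5167 0.0183] r 0.023 top z 0.0628 staging x -0.2586 area 317
```

View pics/c_t10.png

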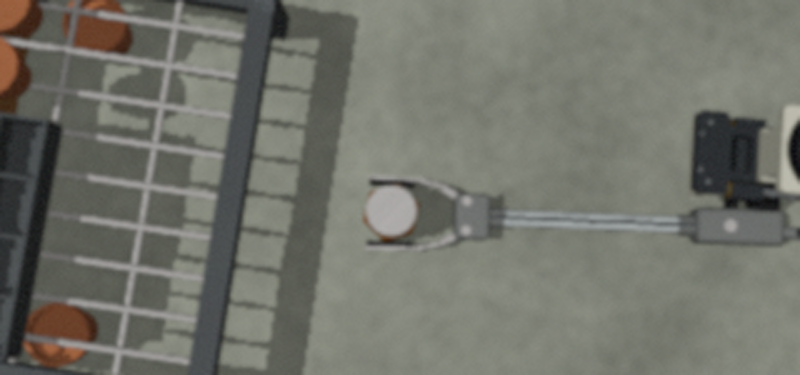

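The jar stands upright (lid z 63 mm), about 100 mm clear of the front edge. Releasing slowly.

Request:
apply_moves --pt "0 0 0 0 0.54" --pt "0 0 0 0 0.55" --pt "0 0 0 0 0.565" --pt "0 0 0 0 0.58" --pt "0 0 0 0 0.6" --pt "0 0 0 0 0.62" --pt "0 0 0 0 0.64" --pt "0 0 0 0 0.66" --pt "0 0 0 0 0.68" --pt "0 0 0 0 0.68"

```text
clock: 13.15
position: [0.5552, -0.3317, 0.0051]
eef_rot: [179.3, 0.6, -94.3]
wrist_force: [-0.2, 1.6, 3.2]
finger_gap: 0.0629
```

```bash
python3 m2.py t11; python3 m3.py t11
```

```text
n 425 shaft in tool: slope deg 0.34 y at x=0 0.0518 y at mouth .337 0.0538
t 13.2 pos [ 0.5552 -0.3317  0.0051] rpy [179.31   0.64 -94.34] gap 0.0633 F [0.  2.  2.7] | to go mm [-236.1   -1.3    3.7] twist rad 0.004
lid [0.517  0.0159] r 0.0231 top z 0.0627 staging x -0.2609 area 317
```

View pics/c_t11.png

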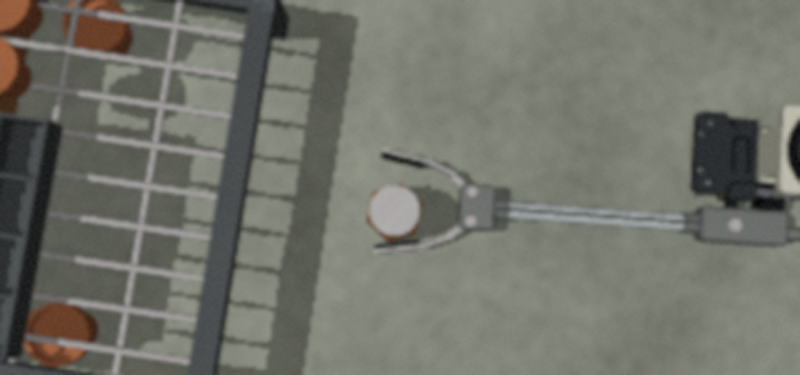

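The jaws are open, but the lower pad at (395,247) is close to the jar. I shift the reacher about 8 mm towards its +y first, then back off.

Request:
apply_moves --pt "0 2 0 0 0.68" --pt "0 2 0 0 0.68" --pt "0 2 0 0 0.68" --pt "0 2 0 0 0.68" --pt "0 1 0 0 0.68" --pt "0 0 0 0 0.68" --pt "0 0 0 0 0.68" --pt "0 0 0 0 0.68" --pt "0 0 0 0 0.68" --pt "0 0 0 0 0.68"

```text
clock: 14.03
position: [0.5471, -0.334, 0.005]
eef_rot: [179.6, 0.4, -94.6]
wrist_force: [0.9, 1.3, 0.9]
finger_gap: 0.0636
```

```bash
python3 m2.py t12; python3 m3.py t12
```

```text
n 421 shaft in tool: slope deg 0.21 y at x=0 0.0517 y at mouth .337 0.0529
t 14.08 pos [ 0.5471 -0.334   0.005 ] rpy [179.64   0.43 -94.6 ] gap 0.0636 F [0.6 0.3 0.8] | to go mm [-239.1   -8.1    2.8] twist rad -0.0
lid [0.517  0.0159] r 0.0231 top z 0.063 staging x -0.2609 area 315
```

View pics/c_t12.png

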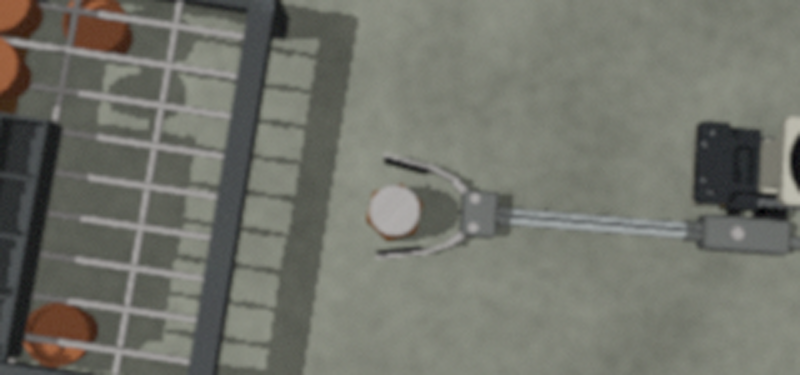

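The jar stayed put, and the reacher still sits about 5 mm to one side. I shift that remainder, then retreat.

Request:
apply_moves --pt "0 2.5 0 0 0.68" --pt "0 2 0 0 0.68" --pt "4 0.5 0 0 0.68" --pt "8 0 0 0 0.68" --pt "10 0 0 0 0.68" --pt "12 0 0 0 0.68" --pt "12 0 0 0 0.68" --pt "12 0 0 0 0.68" --pt "12 0 0 0 0.68" --pt "8 0 0 0 0.68"

```text
clock: 14.92
position: [0.5341, -0.4135, 0.0048]
eef_rot: [179.4, 0.9, -94.4]
wrist_force: [0.6, 3.3, 4.8]
finger_gap: 0.0638
```

```bash
python3 m2.py t13; python3 m3.py t13
```

```text
n 420 shaft in tool: slope deg -0.06 y at x=0 0.0515 y at mouth .337 0.0512
t 14.97 pos [ 0.5332 -0.4163  0.0047] rpy [179.4    0.69 -94.52] gap 0.0636 F [ 1.5 -0.   2.8] | to go mm [-322.2  -15.8    4.4] twist rad 0.001
lid [0.517  0.0159] r 0.0231 top z 0.0627 staging x -0.2609 area 315
```

Request:
apply_moves --pt "8 0 0 0 0.68" --pt "8 0 0 0 0.68" --pt "8 0 0 0 0.68" --pt "0 0 0 0 0.7" --pt "0 0 0 0 0.75" --pt "0 0 0 0 0.85" --pt "0 0 0 0 1" --pt "0 0 0 0 1" --pt "0 0 0 0 1" --pt "0 0 0 0 1"

```text
clock: 15.8
position: [0.5277, -0.4442, 0.0019]
eef_rot: [179.1, 0.7, -94.6]
wrist_force: [-0.1, -0.6, 0.7]
finger_gap: 0.0925
```

```bash
python3 m2.py t14; python3 m3.py t14
```

```text
n 417 shaft in tool: slope deg -0.8 y at x=0 0.0491 y at mouth .337 0.0445
t 15.85 pos [ 0.5277 -0.4441  0.0019] rpy [179.08   0.66 -94.59] gap 0.0928 F [-0.  -0.1 -0.6] | to go mm [-350.5  -18.7    1.6] twist rad 0.0
lid [0.517  0.0159] r 0.0231 top z 0.0629 staging x -0.2609 area 318
```

Request:
apply_moves --pt "0 0 -5 0 1" --pt "0 0 -10 0 1" --pt "0 0 -15 0 1" --pt "0 0 -20 0 1" --pt "0 0 -25 0 1" --pt "0 0 -30 0 1" --pt "0 0 -30 0 1" --pt "0 0 -25 0 1" --pt "0 0 0 0 1" --pt "0 0 0 0 1"

```text
clock: 16.68
position: [0.5305, -0.4461, 0.1754]
eef_rot: [179.2, 0.5, -94.5]
wrist_force: [-0.7, 0.6, -1.1]
finger_gap: 0.0932
```

```bash
python3 m2.py t15; python3 m3.py t15
python3 - <<'E'
from h import *
p,d=read_camera('scene'); q=cv2.imread('pics/t15.png')
cv2.imwrite('pics/f.png',np.hstack([cv2.resize(p,(400,300)),cv2.resize(q,(400,300))]))
W=cloud('top',np.load('t15.npz')['d']); f=np.load('t15.npz'); z=W[...,2]; hsv=cv2.cvtColor(f['p'],cv2.COLOR_BGR2HSV)
for n,(a,b,e,g) in dict(a=(100,135,113,147),b=(225,262,90,135)).items():
    m=np.zeros(z.shape,bool); m[a:b,e:g]=1; m&=(z>.05)&(z<.066)&(hsv[...,1]>80)
    print('pot',n,cv2.minEnclosingCircle(np.array([plane('top',u,v,.058)[:2] for v,u in np.argwhere(m)],np.float32)))
E
```

```text
n 419 shaft in tool: slope deg -0.87 y at x=0 0.0527 y at mouth .337 0.0476
t 16.73 pos [ 0.531  -0.4465  0.176 ] rpy [179.26   0.49 -94.52] gap 0.0932 F [ 0.4 -0.5  0.8] | to go mm [-351.   -17.8  174.7] twist rad 0.001
lid [0.517  0.0159] r 0.0231 top z 0.0627 staging x -0.2609 area 318
pot a ((0.6893556714057922, 0.29169395565986633), 0.030083050951361656)
pot b ((0.4054022431373596, 0.31930482387542725), 0.03023466095328331)
```

View pics/f.png

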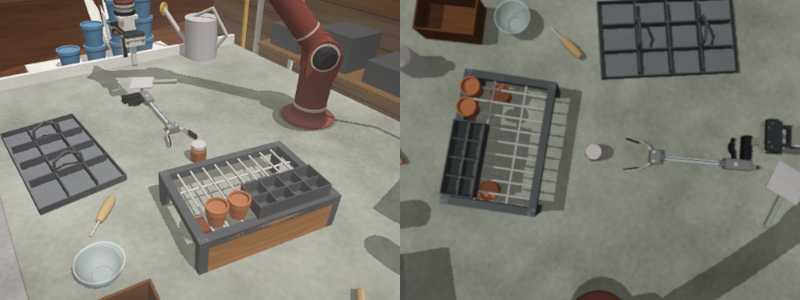

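The jar stands upright and free at right-image (594,152). The reacher lies flat with its jaws about 30 px away, the pots have not moved, and the arm is clear. Handing in.

```bash
python3 -c "
from cell import *
print(sign_off(), state()['clock'])"
```

```text
the job is handed in; nothing more can be done
the job is handed in; nothing more can be done
```

The jar is out from under the staging and stands upright on the open bench. The reacher lies flat, clear of it, and I handed the job in at about 17 s.

**What I did:** I took the reacher by grip and trigger and slid its open jaws in around the jar. I squeezed with a 23 N limit, which should put about 6–7 N on each jaw. That force is worked out from the spring figures, not measured. I then drew the jar out, opened the jaws slowly, backed the reacher off and lifted the gripper away.

**Last checks:**
- **Jar:** its lid is at about 63 mm height, so it is upright. Its near side is about 100 mm in front of the staging's edge, and it did not move while the reacher backed off.
- **Reacher:** it lies on the bench with its jaw tips several centimetres from the jar, by the image.
- **Pots:** one reads within 0.1 mm of where it started. The other reads about 2 mm off, which is within the camera's accuracy, and the jaws never came near it.
- **Arm:** it ended 0.17 m above the bench, touching nothing. The wrist force readings I took stayed under about 7 N.

**Slips along the way:**
- The reacher turned about 2° in the fingers while swinging and squeezing.
- After I opened the jaws, one pad was still very close to the jar. I shifted the reacher about 12 mm sideways before backing off; the jar did not move.

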